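# Seat the maple disc in the drilling corner and close the stop block on it

## Task

Without picking anything up, push the larger maple disc along the slate with the fingertips until it rests against both the long wooden fence and the short end stop, right in the corner where they meet. Only when it sits there, with the sliding plywood stop block still well clear of it, push that block along the fence until it touches the disc and traps it. Keep the disc flat on the slate, leave everything else on the bench where it is, and finish with the hand clear.

Things in the scene. Friction and masses are not known exactly. Their poses are not given: they have to be found in the camera images.
- disc: the larger of two plain maple discs, solid, 72 mm diameter, 24 mm thick, about 70 g, lying flat and loose on the slate. Origin: centre of its underside; z is up. Its yaw means nothing.
- jig: the drilling corner, two brown battens 30 mm high and 30 mm thick, fixed on bare slate. Origin: the inner corner at slate height. Long fence: working face in its plane x = 0, facing -x (to the robot), from the corner 340 mm along -y. End stop: working face in the plane y = 0, facing -y, from the corner 100 mm along -x. A seated 72 mm disc has its centre at x = -36, y = -36 mm.
- stop_block (a joint): travel in m of the plywood stop block astride the fence, growing as it slides towards the corner (jig +y). At value q its disc-side face lies at jig y = -0.220 + q, so it meets a seated disc at 0.148; it starts between 0 and 0.05. It stays where it is left; sliding it takes about 1.5 to 3 N.
- stop_face (a point): foot of the stop block's disc-side face, on the fence's working face at slate height; axes as the jig's. The block's front part reaches from here 56 mm out along -x, is 30 mm thick (y 0 to -30 mm), 45 mm high, 1 mm off the slate; push on its back, the face at y = -30 mm, towards +y. A dark knob, 18 mm across, top at 59 mm, stands on it over the fence.
- small_disc: the smaller maple disc, 44 mm diameter, 24 mm thick, on the slate near the stop block; bystander. Origin: centre of its underside.
- ridge_cap_a: aluminium roof ridge cap, an inverted V 140 mm long (x), 78 mm wide, 27 mm high, left of the jig; bystander. Origin: on the slate under its middle.
- ridge_cap_b: the other ridge cap, same size, beyond the fence; bystander. Origin: on the slate under its middle.
- sanding_pad: black rubber sanding pad 100 x 60 x 22 mm, near the robot to the left; bystander. Origin: centre of its underside.
- pencil: flat carpenter's pencil 170 x 14 x 8 mm, near the robot to the right; bystander. Origin: on the slate under its middle, x along it.
- glue_bottle: white bottle 54 mm diameter, 150 mm high, upright, to the left; bystander. Origin: centre of its underside.
- screwdriver: chrome screwdriver with a yellow grip, 190 mm, lying in the open plywood lid box to the right (box 240 x 260 x 85 mm, its lid standing open to about 0.33 m high); bystander. Origin: near its middle, x along it.
Things that resemble listed ones, but are neither listed nor needed, are in the scene too. What is shaped like the disc but blue or red is not meant.

How it is judged:
By the outcome, as a careful person would: the job done as asked, in the order asked, and still so for the second after the job is handed in, with the robot touching nothing.
It also fails if it takes over 72 s, if anything falls off the work surface, if the arm or the gripper's body presses on something with over 40 N, if the wrist force passes 120 N, or if a joint passes its speed limit or range.

## Robot

A 7-joint arm with a two-finger parallel gripper is mounted at the origin on the work surface. World frame = base frame: x ahead of the robot, y to its left, z up, the work surface at z = 0. Lengths are in m, angles in rad, forces in N, time in s.
With the tool pointing down it reaches from about 0.35 to 0.9 m from the base axis. Payload 8.1 kg.
Tool frame: the origin (TCP) lies between the finger pads; the fingertips stand 8 mm ahead of it and the grasp point (between the pads) lies 11 mm behind it (arm.tcp_to_tips is the distance from the TCP to the fingertips, in m); z points along the fingers, x is the direction in which the jaws open and shut, and the axes are right-handed (so a half turn about z gives the same grasp; the last joint's range is limited). The gripper opens to 92 mm and grips with 3 to 60 N. Pads are 19 mm wide; open, the fingers measure 130 mm over their backs; the gripper's body (75 mm by 190 mm) begins 47 mm behind the grasp point.
Start: joints at [-1.414, 0.434, 0.025, 1.573, -0.012, 1.134, -0.075], TCP at [0.161, 0.604, 0.211] pointing down, gripper open.
Joint ranges: [-2.62, 2.62], [-0.44, 2.09], [-1.27, 1.32], [0.08, 2.57], [-1.32, 4.46], [0.12, 2], [-2.74, 2.74]. Speed limits (rad/s): [2.22, 2.22, 3.01, 3.01, 3.14, 3.14, 3.14].

## Interface

Orientations are given as a rotation vector (axis times angle).
In Python, from cell import arm, eyes gives the robot as it stands.
- The arm moves only by the tool play_rows, never from a script. Its argument "rows" is a list of rows, each a list of 3 entries, a list of its own where there are three numbers: the shift along the tool's x, y, z each as a share of 50 cm, from -1 to 1, then the turn, a rotation vector about the tool's x, y, z each as a share of 60 degrees, from -1 to 1, then the opening, from -1 (shut) to 1 (fully open), so that 0 is half open. In form: [[[dx, dy, dz], [ax, ay, az], grip], ...]. A call has 1 to 10 rows; each row is the pose to reach, as a shift and turn from the pose commanded when the call began, along the tool's axes at that moment; what a row does not reach only later rows make up. A row lasts 1/10 s, in which the tool goes at most 50 mm and 8.59 degrees, less where a joint would pass 70% of its speed; a pose out of reach is approached as far as the arm can. A call with a number of a shift or a turn outside -1 to 1 is refused whole. A call with a gripper value outside its range is refused whole. The fingers move at their own pace and stop on an object; "newtons" is the grip in N (left out, the last holds). Time passes only in rows, so rows that repeat a pose let the fingers close. It gives the time, the measured TCP pose, the force and the opening at its end, in the units of the state.
- arm.observe(): the state, without advancing time (a new reading comes with each control period).
- eyes.get_image(name): name is "side" or "top" or "wrist"; returns (picture, depth): 384x512x3 uint8, red, green, blue; 384x512 float32, m along the optical axis (not along the pixel's ray), 0 where there is no reading.
- eyes.get_calibration(name): a dict with "intrinsics" (3x3 intrinsics, pixels), "R" (3x3) and "t" (3): a world point X has camera coordinates R X + t. Camera axes: x right, y down, z forward; pixel columns grow to the right and rows downward; lengths in m; the calibration is good to about 2 mm. A picture is of the moment at which its call begins: read the wrist's pose just before it. get_calibration takes no time and is no camera call; for the wrist camera it gives the pose at the moment of the call.
- arm.sign_off(): hands the job in, once; it reports no verdict.
The state is a dict: "clock": time; "joints": joint angles; "dq": joint speeds; "joint_efforts": joint torques, N m; "position": TCP position; "ee_rot": TCP orientation; "force": force on the tool from outside, world axes, zero at the start; "ft_torque": the same for the moment, N m; "width": opening from 0.0 (shut) to 1.0 (fully open).
Only numpy, scipy, OpenCV 4.12 (cv2) and the standard library are available. Lean on these libraries where they do the work, as an engineer would, in place of code of your own. Each camera call takes 0.05 s, during which the arm holds its last target.

## Working session

There is one attempt and no reset: what is moved stays moved. The work goes in short steps, Python scripts to look and compute and a tool call to move; the robot and the scene stay as the last step left them, time stands still between calls to the robot, and variables do not carry over. Pictures are saved under pics/ and viewed, and the job is handed in when it is done.

Besides the shell and the picture viewer there is one more tool, called after "Request:" by a JSON object that holds its "name" and its "arguments". play_rows: Moves the arm, as the interface text tells. Its arguments: {"type":"object","properties":{"rows":{"type":"array","items":{"type":"array"}},"newtons":{"type":"number"}},"required":["rows"]}

```bash
mkdir -p pics; ls
python3 - <<'E'
from cell import arm, eyes
import cv2
s=arm.observe(); print(s['clock'],s['position'],s['ee_rot'],s['width'],arm.tcp_to_tips)
import numpy as np
for n in ("top","side"):
    p,d=eyes.get_image(n); cv2.imwrite(f"pics/{n}0.png",p[:,:,::-1]); np.save(f"pics/{n}0.npy",d)
    c=eyes.get_calibration(n); print(n,c)
E
```

```text
pics
0.0 [0.1604666  0.60350319 0.21016702] [ 2.48971720e+00  1.91424592e+00 -1.79096493e-03] 0.9961825072851228 0.008
top {'intrinsics': array([[431.71040906,   0.        , 245.63471127],
       [  0.        , 431.71040906, 192.51891862],
       [  0.        ,   0.        ,   1.        ]]), 'R': array([[-1.90875701e-02, -9.99817790e-01,  2.28129819e-04],
       [-9.83276735e-01,  1.87304503e-02, -1.81151959e-01],
       [ 1.81114678e-01, -3.68206546e-03, -9.83455091e-01]]), 't': array([-0.07430941,  0.54437912,  1.20676592])}
side {'intrinsics': array([[393.58409372,   0.        , 256.64193657],
       [  0.        , 393.58409372, 195.57066972],
       [  0.        ,   0.        ,   1.        ]]), 'R': array([[ 0.77880004, -0.626971  , -0.0194387 ],
       [-0.45437398, -0.54249992, -0.70656785],
       [ 0.43245206,  0.55910751, -0.70737826]]), 't': array([-0.45703928,  0.24313192,  0.88927766])}
```

View pics/top0.png

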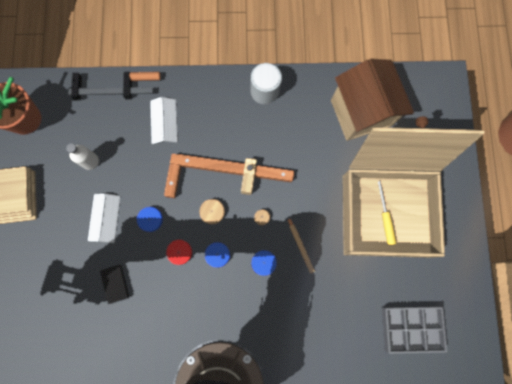

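View pics/side0.png

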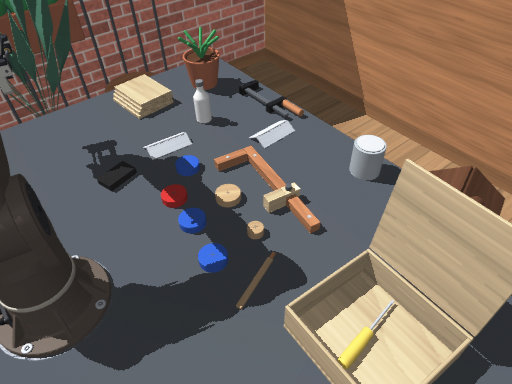

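The top view shows the jig corner near (173,156), fence running right to (293,175), stop block at (248,175), large maple disc at (212,211) and small one at (262,216). Blue and red discs lie around them. Next I'll measure these.

```bash
cat > h.py <<'E'
import numpy as np, cv2
from cell import arm, eyes
def ray(c,uv,z):
    K,R,t=c["intrinsics"],c["R"],c["t"]
    o=-R.T@t; d=R.T@np.linalg.inv(K)@np.array([uv[0],uv[1],1.])
    return o+d*(z-o[2])/d[2]
def proj(c,X):
    p=c["K"] if "K" in c else c["intrinsics"]
    q=p@(c["R"]@np.array(X)+c["t"]); return q[:2]/q[2]
def cloud(c,d):
    v,u=np.mgrid[:384,:512]; K=c["intrinsics"]
    P=np.stack([(u-K[0,2])/K[0,0]*d,(v-K[1,2])/K[1,1]*d,d],-1)
    return (P-c["t"])@c["R"]
E
python3 - <<'E'
from h import *
for n,(x0,y0,x1,y1) in (("top",(140,130,320,290)),("side",(150,130,330,290))):
    im=cv2.imread(f"pics/{n}0.png"); cv2.imwrite(f"pics/{n}0z.png",cv2.resize(im[y0:y1,x0:x1],None,fx=4.4,fy=3.75*1,interpolation=cv2.INTER_CUBIC) if 0 else cv2.resize(im[y0:y1,x0:x1],None,fx=3.7,fy=3.7,interpolation=cv2.INTER_CUBIC))
    c=eyes.get_calibration(n); d=np.load(f"pics/{n}0.npy"); P=cloud(c,d)
    hsv=cv2.cvtColor(im,cv2.COLOR_BGR2HSV)
    print(n,"slate z",np.median(P[...,2][(hsv[...,2]<80)&(d>0)&(np.abs(P[...,2])<.02)]))
    mk=lambda lo,hi:cv2.inRange(hsv,lo,hi)
    for name,m in (("maple",mk((10,60,120),(28,190,255))),("brown",mk((3,150,60),(14,255,255))),("blue",mk((105,150,80),(130,255,255)))):
        N,l,st,ce=cv2.connectedComponentsWithStats(m)
        for i in range(1,N):
            if 60<st[i,4]<2500 and 100<ce[i][0]<330 and 120<ce[i][1]<300:
                mm=l==i; z=np.percentile(P[...,2][mm],[5,50,95])
                (cx,cy),r=cv2.minEnclosingCircle(np.argwhere(mm)[:,::-1].astype(np.float32))
                print(name,st[i],ce[i].round(1),z.round(3),ray(c,ce[i],.024).round(4),'encl',(cx,cy),r)
E
```

```text
top slate z 0.000551440994152358
maple [ 164  154  130   44 1976] [223. 171.] [0.004 0.03  0.046] [ 0.6145 -0.0181  0.024 ] encl (228.5, 183.0) 65.60688018798828
maple [200 199  24  24 474] [211.5 210.6] [0.016 0.024 0.028] [0.4952 0.017  0.024 ] encl (211.3859405517578, 210.7811737060547) 12.648390769958496
maple [254 209  16  14 173] [261.7 216.1] [0.002 0.024 0.029] [ 0.4761 -0.1308  0.024 ] encl (261.5, 216.625) 7.867159843444824
blue [137 207  25  24 473] [149.4 218.7] [0.017 0.024 0.029] [0.4749 0.1995 0.024 ] encl (149.31817626953125, 218.59091186523438) 12.551640510559082
blue [206 243  24  24 454] [217.  254.5] [0.02  0.025 0.028] [0.3668 0.0015 0.024 ] encl (217.3095245361328, 254.43650817871094) 12.221627235412598
blue [252 251  24  24 459] [263.6 262.6] [0.02  0.024 0.029] [ 0.3411 -0.1326  0.024 ] encl (263.7398681640625, 262.6283874511719) 12.215078353881836
side slate z 0.0006108083662739852
maple [ 214  146   86   66 1133] [259.8 172.7] [0.01  0.031 0.047] [0.6177 0.023  0.024 ] encl (256.5, 174.0) 45.069488525390625
maple [215 184  26  18 352] [227.9 192.1] [0.022 0.025 0.027] [0.4985 0.0171 0.024 ] encl (227.5, 192.0) 12.659089088439941
maple [288 196  32  37 494] [302.4 212.8] [0.008 0.03  0.033] [ 0.6035 -0.1724  0.024 ] encl (301.17926025390625, 214.1792449951172) 19.461427688598633
maple [248 221  16  13 147] [256.  226.5] [0.022 0.025 0.027] [ 0.4799 -0.1311  0.024 ] encl (255.5, 226.5) 7.905794143676758
blue [175 155  24  21 401] [187.1 165.1] [0.006 0.024 0.027] [0.4721 0.1902 0.024 ] encl (186.8478240966797, 165.0) 12.221844673156738
blue [178 208  28  25 559] [191.9 220. ] [0.008 0.024 0.027] [ 0.3653 -0.0066  0.024 ] encl (191.7784881591797, 220.06011962890625) 14.11430549621582
blue [198 243  30  29 693] [212.6 257.2] [0.008 0.024 0.026] [ 0.3399 -0.1396  0.024 ] encl (212.736328125, 257.1761474609375) 15.316743850708008
```

```bash
sed -n 1,5p h.py >/dev/null; ls pics
```

```text
side0.npy
side0.png
side0z.png
top0.npy
top0.png
top0z.png
```

View pics/top0z.png

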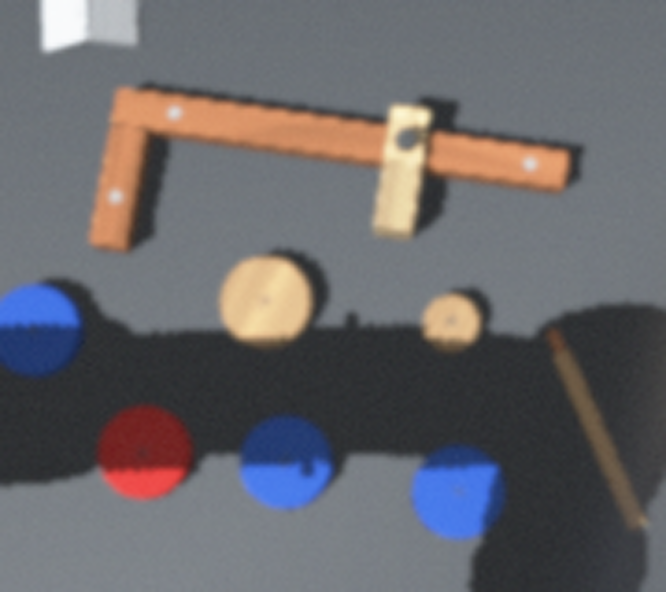

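View pics/side0z.png

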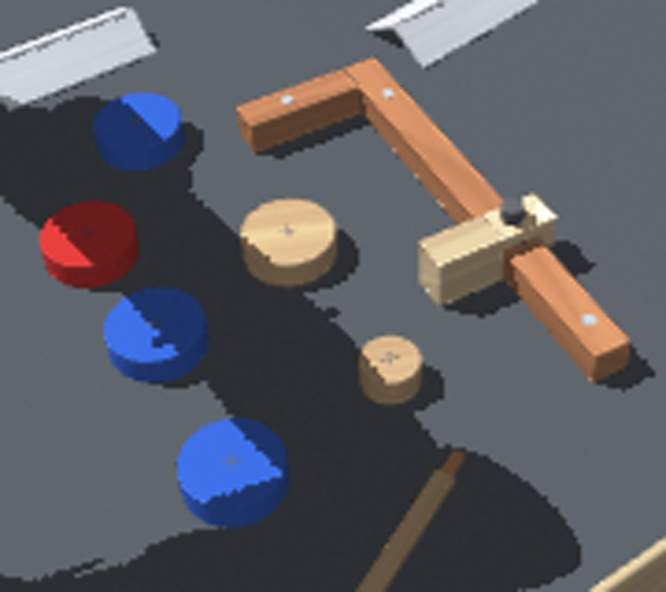

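Run:
```python
from h import *
from scipy.spatial.transform import Rotation as Ro
for n in ("top","side"):
    im=cv2.imread(f"pics/{n}0.png"); c=eyes.get_calibration(n); d=np.load(f"pics/{n}0.npy"); P=cloud(c,d)
    hsv=cv2.cvtColor(im,cv2.COLOR_BGR2HSV)
    m=cv2.inRange(hsv,(3,110,60),(16,255,255))>0
    m&=(P[...,2]>.025)&(P[...,2]<.036)&(P[...,0]>.5)&(P[...,0]<.75)&(abs(P[...,1]+.05)<.25)
    Q=P[m]; print(n,len(Q))
    # edge: fence front, bin along y
    xy=Q[:,:2]
    b=[]
    for y in np.arange(-.2,.06,.004):
        s=xy[abs(xy[:,1]-y)<.003]
        if len(s)>3: b.append((y,s[:,0].min(),s[:,0].max()))
    b=np.array(b); w=b[:,2]-b[:,1]; ok=(w>.02)&(w<.04); 
    pf=np.polyfit(b[ok,0],b[ok,1],1); pb=np.polyfit(b[ok,0],b[ok,2],1); print('front',pf,'back',pb,'w',np.median(w[ok]))
    fl=[x for x in np.arange(.5,.6,.004)]
    e=[]
    for x in fl:
        s=xy[abs(xy[:,0]-x)<.003]; s=s[s[:,1]>.03]
        if len(s)>3: e.append((x,s[:,1].min(),s[:,1].max()))
    e=np.array(e)
    if len(e)>3: print('end stop inner',np.polyfit(e[:,0],e[:,1],1),'outer',np.polyfit(e[:,0],e[:,2],1), np.median(e[:,2]-e[:,1]))
    print('minrect',cv2.minAreaRect((xy*1000).astype(np.float32)))
    mb=(P[...,2]>.04)&(P[...,2]<.05)&(abs(P[...,0]-.6)<.08)&(abs(P[...,1]+.1)<.1)
    print('block',cv2.boxPoints(cv2.minAreaRect((P[mb][:,:2]*1000).astype(np.float32))).round(1).tolist())
s=arm.observe();print(Ro.from_rotvec(s['ee_rot']).as_matrix().round(4))
c=eyes.get_calibration('top')
print(ray(c,(211.6,210.8),.024),ray(c,(261.9,216.5),.024))
```

```text
top 1310
front [0.16404722 0.6183704 ] back [0.16962191 0.64733153] w 0.028125079629197636
end stop inner [-0.14829591  0.20853203] outer [-0.09154731  0.20236919] 0.02706604759682965
minrect ((580.211181640625, -35.83599853515625), (369.5799560546875, 129.30810546875), 81.9321060180664)
block [[544.2999877929688, -99.0], [643.5999755859375, -115.80000305175781], [648.5999755859375, -86.30000305175781], [549.4000244140625, -69.5]]
side 1099
front [0.17272908 0.62084753] back [0.16143747 0.64821403] w 0.028286929060491517
end stop inner [-0.20695096  0.24098817] outer [-0.05098373  0.17898429] 0.026724522551189567
minrect ((579.3773803710938, -35.38630676269531), (371.0159606933594, 129.663330078125), 80.75011444091797)
block [[546.0, -100.9000015258789], [644.0, -118.69999694824219], [650.0999755859375, -85.0], [552.2000122070312, -67.19999694824219]]
[[ 2.569e-01  9.664e-01 -3.000e-04]
 [ 9.664e-01 -2.569e-01 -1.400e-03]
 [-1.400e-03  1.000e-04 -1.000e+00]]
[0.4947221  0.01659204 0.024     ] [ 0.47498771 -0.13123091  0.024     ]
```

Measured in the world frame:
- **Corner:** about (0.638, 0.113), yaw −8.8°.
- **Disc:** (0.495, 0.0166).
- **Block:** q about 0.026.

I'll move high to a point behind the disc, with the jaws half open as a cradle.

Request:
{"name": "play_rows", "arguments": {"rows": [[[-0.8, 0.68, 0], [0, 0, -0.8], 0], [[-0.8, 0.68, 0], [0, 0, -0.8], 0], [[-0.8, 0.68, 0], [0, 0, -0.8], 0], [[-0.8, 0.68, 0], [0, 0, -0.8], 0], [[-0.8, 0.68, 0], [0, 0, -0.8], 0], [[-0.8, 0.68, 0], [0, 0, -0.8], 0], [[-0.8, 0.68, 0], [0, 0, -0.8], 0], [[-0.8, 0.68, 0], [0, 0, -0.8], 0], [[-0.8, 0.68, 0], [0, 0, -0.8], 0], [[-0.8, 0.68, 0], [0, 0, -0.8], 0]]}}

```text
clock: 1.1
position: [0.3743, 0.154, 0.211]
ee_rot: [-1.496, -2.762, -0.001]
force: [1.8, 0.3, -0.2]
width: 0.5
```

```bash
cat >> h.py <<'E'
from scipy.spatial.transform import Rotation as Ro
def st():
    s=arm.observe(); R=Ro.from_rotvec(s['ee_rot']).as_matrix()
    print('t',round(s['clock'],2),'p',s['position'].round(4),'yaw_y',np.degrees(np.arctan2(R[1,1],R[0,1])).round(2),'z',R[:,2].round(3),'F',np.round(s['force'],2),'w',round(s['width'],3)); return s,R
def share(goal):
    s,R=st(); print('share',(R.T@(np.array(goal)-s['position'])/.5).round(4))
E
python3 -c "
from h import *
share([.451,-.012,.2])"
```

```text
t 1.1 p [0.3743 0.154  0.211 ] yaw_y 33.11 z [ 0.  0. -1.] F [ 1.82  0.3  -0.22] w 0.5
share [-0.3619 -0.0529  0.0219]
```

Request:
{"name": "play_rows", "arguments": {"rows": [[[-0.36, -0.05, 0.02], [0, 0, 0], 0], [[-0.36, -0.05, 0.02], [0, 0, 0], 0], [[-0.36, -0.05, 0.02], [0, 0, 0], 0], [[-0.36, -0.05, 0.02], [0, 0, 0], 0], [[-0.36, -0.05, 0.02], [0, 0, 0], 0], [[-0.36, -0.05, 0.02], [0, 0, 0], 0], [[-0.36, -0.05, 0.02], [0, 0, 0], 0]]}}

```text
clock: 1.8
position: [0.4509, -0.0072, 0.2007]
ee_rot: [-1.494, -2.763, -0.0]
force: [0.4, 0.0, 0.3]
width: 0.501
```

```bash
python3 -c "
from h import *
share([.451,-.012,.017])
p,d=eyes.get_image('wrist'); cv2.imwrite('pics/w1.png',p[:,:,::-1])
c=eyes.get_calibration('wrist')
print([proj(c,X).round(0) for X in ([.495,.0166,.024],[.638,.113,.03],[.451,-.012,0])])
"
```

```text
t 1.8 p [ 0.4509 -0.0072  0.2007] yaw_y 33.19 z [-0.001  0.    -1.   ] F [0.36 0.04 0.33] w 0.501
share [-0.0085 -0.0049  0.3675]
[array([251., 212.]), array([253., 326.]), array([251., 168.])]
```

View pics/w1.png

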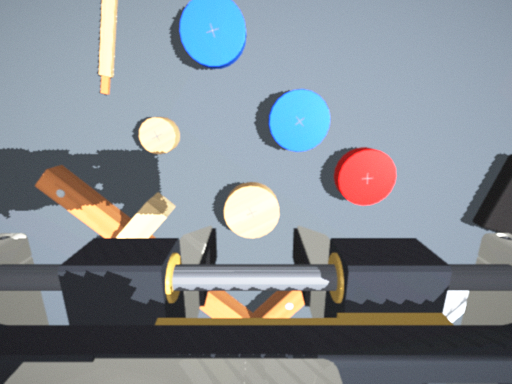

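The wrist view puts the disc at (252,211), against a predicted (251,212), so the estimate holds. I'll descend behind it.

Request:
{"name": "play_rows", "arguments": {"rows": [[[-0.004, -0.004, 0.1], [0, 0, 0], 0], [[-0.004, -0.004, 0.2], [0, 0, 0], 0], [[-0.004, -0.004, 0.28], [0, 0, 0], 0], [[-0.004, -0.004, 0.34], [0, 0, 0], 0], [[-0.004, -0.004, 0.366], [0, 0, 0], 0], [[-0.004, -0.004, 0.366], [0, 0, 0], 0]]}}

```text
clock: 2.45
position: [0.4492, -0.01, 0.0164]
ee_rot: [-1.492, -2.761, 0.003]
force: [-1.5, 0.1, 0.1]
width: 0.499
```

```bash
python3 -c "
from h import *
share([.597-.0372*.8387,.083-.0372*.5446,.017])
p,d=eyes.get_image('side'); cv2.imwrite('pics/s2.png',p[:,:,::-1])
"
```

```text
t 2.45 p [ 0.4492 -0.01    0.0164] yaw_y 33.22 z [-0.004  0.    -1.   ] F [-1.54  0.06  0.12] w 0.499
share [-0.0061  0.2748 -0.0021]
```

View pics/s2.png

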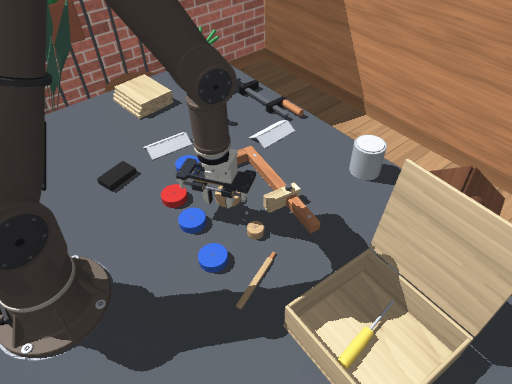

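The side view shows the hand down at about (215,185), behind the disc, with the blue discs untouched. Now a slow push of about 100 mm.

Request:
{"name": "play_rows", "arguments": {"rows": [[[0, 0.015, 0], [0, 0, 0], 0], [[-0.001, 0.03, 0], [0, 0, 0], 0], [[-0.001, 0.045, 0], [0, 0, 0], 0], [[-0.002, 0.06, 0], [0, 0, 0], 0], [[-0.002, 0.075, 0], [0, 0, 0], 0], [[-0.003, 0.09, 0], [0, 0, 0], 0], [[-0.003, 0.105, 0], [0, 0, 0], 0], [[-0.004, 0.12, 0], [0, 0, 0], 0], [[-0.004, 0.135, 0], [0, 0, 0], 0], [[-0.004, 0.15, 0], [0, 0, 0], 0]]}}

```text
clock: 3.5
position: [0.5152, 0.0285, 0.0179]
ee_rot: [-1.496, -2.762, 0.0]
force: [0.8, 0.8, 0.8]
width: 0.504
```

```bash
python3 -c "
from h import *
share([.597-.0372*.8387,.083-.0372*.5446,.017])
for n in ('wrist','side'):
  p,d=eyes.get_image(n); cv2.imwrite('pics/%s3.png'%n,p[:,:,::-1])
  if n=='side': cv2.imwrite('pics/side3z.png',cv2.resize(p[120:260,150:330,::-1],None,fx=4,fy=4))
"
```

```text
t 3.5 p [0.5152 0.0285 0.0179] yaw_y 33.11 z [-0.  0. -1.] F [0.78 0.79 0.77] w 0.504
share [0.0021 0.1222 0.0018]
```

View pics/wrist3.png

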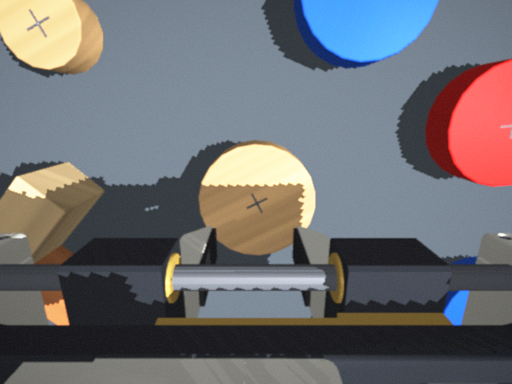

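View pics/side3z.png

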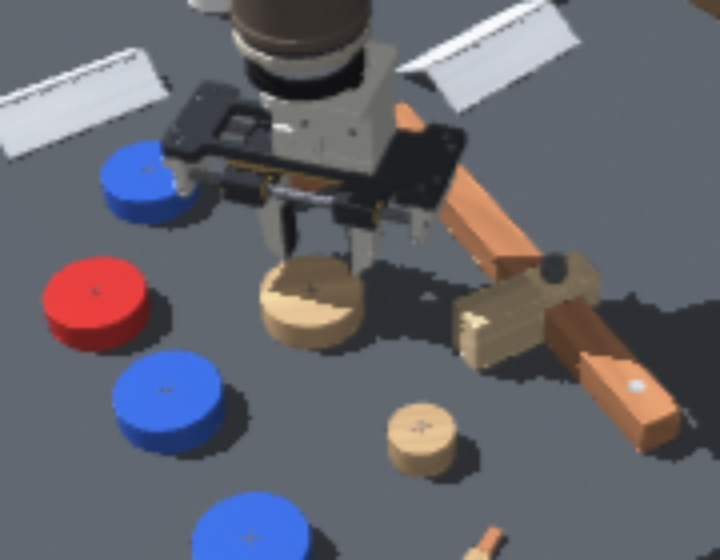

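```bash
python3 -c "
from h import *
s,R=st()
c=eyes.get_calibration('wrist')
p=np.array(s['position']); print('cam',(-c['R'].T@c['t']).round(3), 'axis', (R.T@c['R'].T).round(2).tolist())
for x in(-.023,.023,-.042,.042): print(x,proj(c,p+R@[x,0.0095,.008]).round(0),proj(c,p+R@[x,-0.0095,.008]).round(0))
print('disc',ray(c,(256,203),.024))
cs=eyes.get_calibration('side'); print('disc side',ray(cs,(150+310/4,120+291/4),.024)); print('tips side',[((proj(cs,p+R@[x,0,.008])-[150,120])*4).round(0) for x in (-.03,.03)])
"
```

```text
t 3.6 p [0.5158 0.029  0.0179] yaw_y 33.16 z [ 0.001  0.    -1.   ] F [ 0.11 -0.14  0.55] w 0.499
cam [ 0.451 -0.014  0.192] axis [[1.0, 0.0, -0.0], [-0.0, 0.96, 0.29], [0.0, -0.29, 0.96]]
-0.023 [221. 240.] [220. 214.]
0.023 [288. 240.] [289. 214.]
-0.042 [194. 240.] [192. 214.]
0.042 [315. 240.] [317. 215.]
disc [0.49678044 0.0174837  0.024     ]
disc side [0.49607427 0.01589612 0.024     ]
tips side [array([363., 291.]), array([284., 274.])]
```

The disc hasn't moved; it is still at (0.496, 0.017), and the fingertips appear to sit above it. I'll measure the actual tip height.

```bash
python3 -c "
from h import *
s,R=st(); p0=np.array(s['position'])
for n in ('wrist','side'):
  p,d=eyes.get_image(n); c=eyes.get_calibration(n); P=cloud(c,d)
  L=(P-p0)@R
  if n=='wrist':
    for v in (230,240,250,260):
      for u in (190,200,210,220,296,305,320): print(n,v,u,P[v,u].round(3),L[v,u].round(3))
  else:
    m=(d>0)&(abs(L[...,0])<.06)&(abs(L[...,1])<.025)&(P[...,2]>.026)&(P[...,2]<.1)
    l=L[m]; print(len(l)); 
    for sx in (-1,1):
      q=l[l[:,0]*sx>0]; print(sx,np.percentile(q,[0,5,50,95,100],axis=0).round(3).tolist())
    vv,uu=np.where(m); print(uu.min(),uu.max(),vv.min(),vv.max())
  cv2.imwrite('pics/%s4.png'%n,p[:,:,::-1])
"
```

```text
t 3.6 p [0.5158 0.029  0.0179] yaw_y 33.16 z [ 0.001  0.    -1.   ] F [ 0.11 -0.14  0.55] w 0.499
wrist 230 190 [ 0.546 -0.007 -0.   ] [-0.047  0.005  0.018]
wrist 230 200 [ 0.523 -0.004  0.039] [-0.031 -0.012 -0.021]
wrist 230 210 [0.519 0.001 0.04 ] [-0.025 -0.012 -0.023]
wrist 230 220 [0.523 0.008 0.024] [-0.022 -0.005 -0.006]
wrist 230 296 [0.494 0.043 0.036] [ 0.024 -0.011 -0.018]
wrist 230 305 [0.49  0.047 0.039] [ 0.029 -0.012 -0.021]
wrist 230 320 [ 0.495  0.072 -0.001] [0.047 0.006 0.019]
wrist 240 190 [ 0.524 -0.006  0.053] [-0.034 -0.012 -0.035]
wrist 240 200 [ 0.522 -0.002  0.052] [-0.029 -0.012 -0.034]
wrist 240 210 [0.519 0.003 0.051] [-0.024 -0.011 -0.033]
wrist 240 220 [0.529 0.011 0.024] [-0.022  0.002 -0.006]
wrist 240 296 [0.496 0.043 0.047] [ 0.023 -0.009 -0.029]
wrist 240 305 [0.491 0.044 0.054] [ 0.026 -0.013 -0.036]
wrist 240 320 [0.486 0.051 0.054] [ 0.034 -0.013 -0.036]
wrist 250 190 [ 0.522 -0.004  0.065] [-0.031 -0.013 -0.047]
wrist 250 200 [ 0.521 -0.     0.064] [-0.027 -0.012 -0.046]
wrist 250 210 [0.521 0.005 0.057] [-0.023 -0.008 -0.039]
wrist 250 220 [
[... 188 characters left out ...]
] [ 0.032 -0.013 -0.047]
wrist 260 190 [ 0.521 -0.003  0.075] [-0.029 -0.013 -0.057]
wrist 260 200 [0.521 0.002 0.071] [-0.026 -0.011 -0.053]
wrist 260 210 [0.525 0.008 0.059] [-0.023 -0.004 -0.041]
wrist 260 220 [0.554 0.023 0.001] [-0.026  0.029  0.017]
wrist 260 296 [0.505 0.05  0.048] [ 0.023  0.002 -0.03 ]
wrist 260 305 [0.494 0.043 0.071] [ 0.023 -0.011 -0.053]
wrist 260 320 [0.489 0.047 0.075] [ 0.029 -0.013 -0.057]
246
-1 [[-0.053, -0.025, -0.082], [-0.041, -0.02, -0.06], [-0.032, -0.011, -0.039], [-0.01, 0.004, -0.008], [-0.002, 0.01, -0.008]]
1 [[0.001, -0.025, -0.082], [0.008, -0.015, -0.071], [0.025, -0.009, -0.042], [0.039, 0.007, -0.009], [0.042, 0.009, -0.008]]
214 247 164 194
```

```bash
python3 -c "
from h import *
a=cv2.imread('pics/wrist4.png')[190:330,160:350]; cv2.imwrite('pics/w4z.png',cv2.resize(a,None,fx=4,fy=4,interpolation=cv2.INTER_CUBIC))
a=cv2.imread('pics/side4.png')[155:215,190:270]; cv2.imwrite('pics/s4z.png',cv2.resize(a,None,fx=9,fy=9,interpolation=cv2.INTER_CUBIC))
"
```

```text
(no output)
```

View pics/w4z.png

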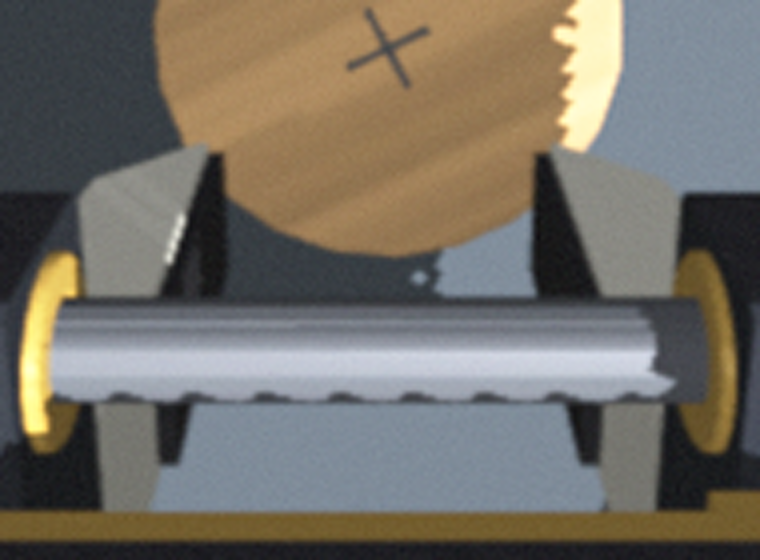

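View pics/s4z.png

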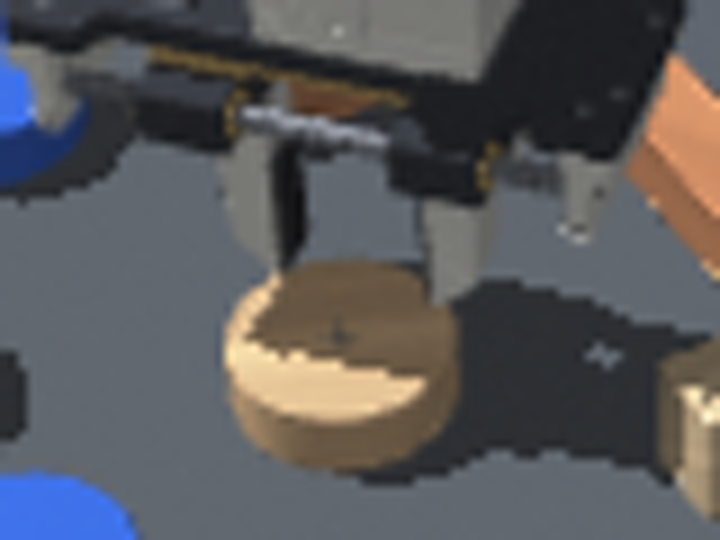

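```bash
python3 -c "
from h import *
s,R=st(); p0=np.array(s['position'])
for n in ('wrist','side'):
  p,d=eyes.get_image(n); c=eyes.get_calibration(n); P=cloud(c,d); L=(P-p0)@R
  if n=='wrist':
    for u in (204,208,211,299,302,306):
      print(u,[(v,*L[v,u].round(3)) for v in range(224,234,1)])
  else:
    for u,v in ((216,190),(219,183),(220,184),(221,185),(238,187),(240,188),(241,187),(253,180),(254,179),(255,181),(195,168),(196,166)): print(u,v,L[v,u].round(3),P[v,u].round(3))
"
```

```text
t 3.7 p [0.5146 0.0282 0.0178] yaw_y 33.12 z [-0. -0. -1.] F [ 0.31  0.17 -0.36] w 0.501
204 [(224, np.float64(-0.036), np.float64(0.001), np.float64(0.018)), (225, np.float64(-0.036), np.float64(0.002), np.float64(0.019)), (226, np.float64(-0.036), np.float64(0.003), np.float64(0.019)), (227, np.float64(-0.036), np.float64(0.003), np.float64(0.018)), (228, np.float64(-0.029), np.float64(-0.012), np.float64(-0.02)), (229, np.float64(-0.029), np.float64(-0.012), np.float64(-0.021)), (230, np.float64(-0.029), np.float64(-0.012), np.float64(-0.023)), (231, np.float64(-0.029), np.float64(-0.012), np.float64(-0.024)), (232, np.float64(-0.028), np.float64(-0.012), np.float64(-0.025)), (233, np.float64(-0.028), np.float64(-0.012), np.float64(-0.026))]
208 [(224, np.float64(-0.029), np.float64(-0.009), np.float64(-0.006)), (225, np.float64(-0.029), np.float64(-0.008), np.float64(-0.006)), (226, np.float64(-0.028), np.float64(-0.011), np.float64(-0.016)), (227, np.float64(-0.027), np.float64(-0.012), np.float64(-0.018)), (228, np.float64(-0.027), np.float64(-0.012), np.float64(-0.019)), (229,
[... 2914 characters left out ...]
(-0.026)), (233, np.float64(0.028), np.float64(-0.012), np.float64(-0.026))]
216 190 [ 0.034 -0.023 -0.008] [0.477 0.044 0.026]
219 183 [ 0.03  -0.007 -0.022] [0.492 0.049 0.04 ]
220 184 [ 0.026 -0.009 -0.02 ] [0.493 0.046 0.038]
221 185 [ 0.023 -0.01  -0.018] [0.494 0.042 0.036]
238 187 [-0.027 -0.008 -0.023] [0.523 0.001 0.041]
240 188 [-0.018  0.028  0.017] [0.548 0.029 0.001]
241 187 [-0.036 -0.009 -0.026] [ 0.527 -0.007  0.044]
253 180 [-0.082 -0.036 -0.088] [ 0.53  -0.06   0.106]
254 179 [-0.085 -0.036 -0.092] [ 0.531 -0.062  0.11 ]
255 181 [-0.087 -0.035 -0.086] [ 0.532 -0.064  0.104]
195 168 [ 0.082 -0.034 -0.087] [0.441 0.078 0.105]
196 166 [ 0.078 -0.034 -0.095] [0.443 0.075 0.113]
```

Both cameras put the real fingertips 17 mm behind the TCP rather than 8 mm ahead, so they passed over the disc at z of about 0.035. I'll rise slightly, back off to the standoff, then descend about 25 mm further while watching the force.

```bash
python3 -c "
from h import *
share([.4955-.053*.8387,.017-.053*.5446,.03])"
```

```text
t 3.8 p [0.5142 0.0279 0.0178] yaw_y 33.09 z [-0.001 -0.    -1.   ] F [-0.63  0.1  -0.  ] w 0.502
share [ 0.0024 -0.1493 -0.0242]
```

Request:
{"name": "play_rows", "arguments": {"rows": [[[0, 0, -0.03], [0, 0, 0], 0], [[0.002, -0.05, -0.03], [0, 0, 0], 0], [[0.002, -0.1, -0.03], [0, 0, 0], 0], [[0.002, -0.15, -0.03], [0, 0, 0], 0], [[0.002, -0.15, -0.03], [0, 0, 0], 0], [[0.002, -0.15, 0], [0, 0, 0], 0], [[0.002, -0.15, 0.02], [0, 0, 0], 0], [[0.002, -0.15, 0.035], [0, 0, 0], 0], [[0.002, -0.15, 0.044], [0, 0, 0], 0], [[0.002, -0.15, 0.044], [0, 0, 0], 0]]}}

```text
clock: 4.8
position: [0.4511, -0.0119, -0.0047]
ee_rot: [-1.496, -2.761, 0.001]
force: [-0.0, -0.0, 0.3]
width: 0.499
```

```bash
python3 -c "
from h import *
share([.4955-.053*.8387,.017-.053*.5446,-.008])
s,R=st(); p0=np.array(s['position'])
for n in ('wrist','side'):
  p,d=eyes.get_image(n); c=eyes.get_calibration(n); P=cloud(c,d); L=(P-p0)@R
  cv2.imwrite('pics/%s5.png'%n,p[:,:,::-1])
  if n=='wrist':
    for u in (208,211,299,302): print(u,[tuple(P[v,u].round(3).tolist()) for v in range(224,234,2)])
  else: cv2.imwrite('pics/s5z.png',cv2.resize(p[155:235,180:280,::-1],None,fx=7,fy=7,interpolation=cv2.INTER_CUBIC))
"
```

```text
t 4.8 p [ 0.4511 -0.0119 -0.0047] yaw_y 33.11 z [-0.001 -0.    -1.   ] F [-0.03 -0.04  0.29] w 0.499
share [0.0001 0.     0.0066]
t 4.8 p [ 0.4511 -0.0119 -0.0047] yaw_y 33.11 z [-0.001 -0.    -1.   ] F [-0.03 -0.04  0.29] w 0.499
208 [(0.461, -0.041, -0.0), (0.457, -0.041, 0.012), (0.456, -0.041, 0.016), (0.456, -0.04, 0.018), (0.456, -0.04, 0.02)]
211 [(0.46, -0.039, 0.0), (0.455, -0.04, 0.013), (0.456, -0.039, 0.014), (0.457, -0.039, 0.015), (0.456, -0.038, 0.018)]
299 [(0.429, 0.007, 0.0), (0.427, 0.004, 0.012), (0.428, 0.003, 0.016), (0.428, 0.003, 0.018), (0.429, 0.004, 0.018)]
302 [(0.428, 0.009, 0.001), (0.43, 0.01, -0.0), (0.427, 0.005, 0.015), (0.427, 0.004, 0.019), (0.427, 0.004, 0.021)]
```

View pics/wrist5.png

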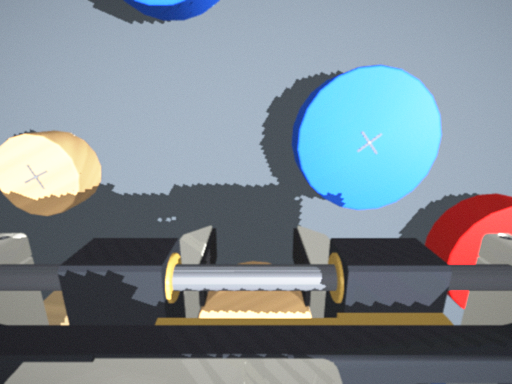

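View pics/s5z.png

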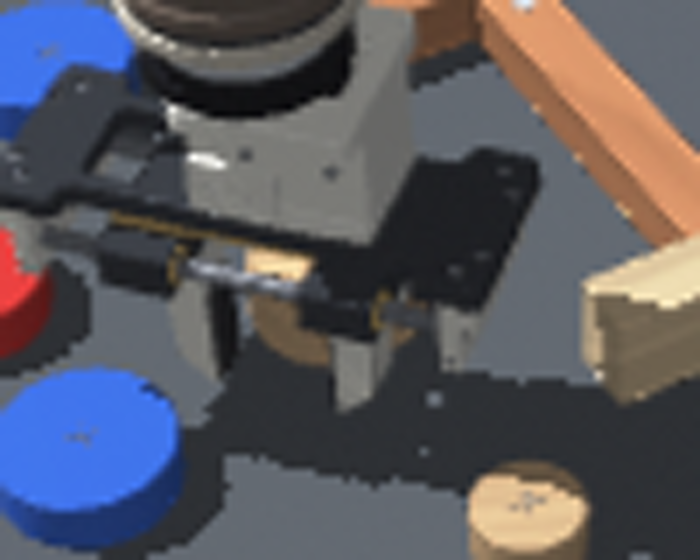

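The wrist view shows tips at z of about 0.012 behind the disc, with no contact force. Starting the push.

Request:
{"name": "play_rows", "arguments": {"rows": [[[0, 0.015, 0.004], [0, 0, 0], 0], [[0, 0.03, 0.004], [0, 0, 0], 0], [[0, 0.045, 0.004], [0, 0, 0], 0], [[0, 0.06, 0.004], [0, 0, 0], 0], [[0, 0.075, 0.004], [0, 0, 0], 0], [[0, 0.09, 0.004], [0, 0, 0], 0], [[0, 0.1, 0.004], [0, 0, 0], 0], [[0, 0.1, 0.004], [0, 0, 0], 0]]}}

```text
clock: 5.7
position: [0.494, 0.0159, -0.0061]
ee_rot: [1.495, 2.762, 0.001]
force: [0.3, -0.3, 0.3]
width: 0.502
```

```bash
python3 -c "
from h import *
s,R=st()
for n in ('top','side'):
  p,d=eyes.get_image(n); cv2.imwrite('pics/%s6.png'%n,p[:,:,::-1])
  a=p[130:230,150:300,::-1] if n=='top' else p[120:230,170:320,::-1]
  cv2.imwrite('pics/%s6z.png'%n,cv2.resize(a,None,fx=5,fy=5,interpolation=cv2.INTER_CUBIC))
"
```

```text
t 5.7 p [ 0.494   0.0159 -0.0061] yaw_y 33.15 z [ 0.001  0.    -1.   ] F [ 0.26 -0.28  0.26] w 0.502
```

View pics/top6z.png

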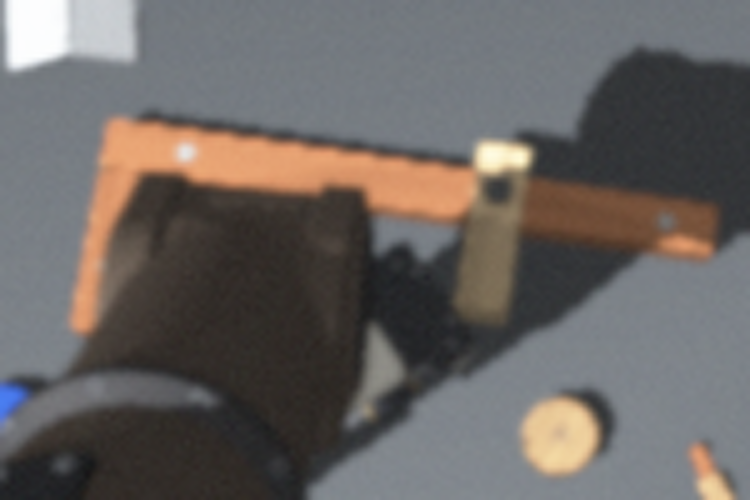

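View pics/side6z.png

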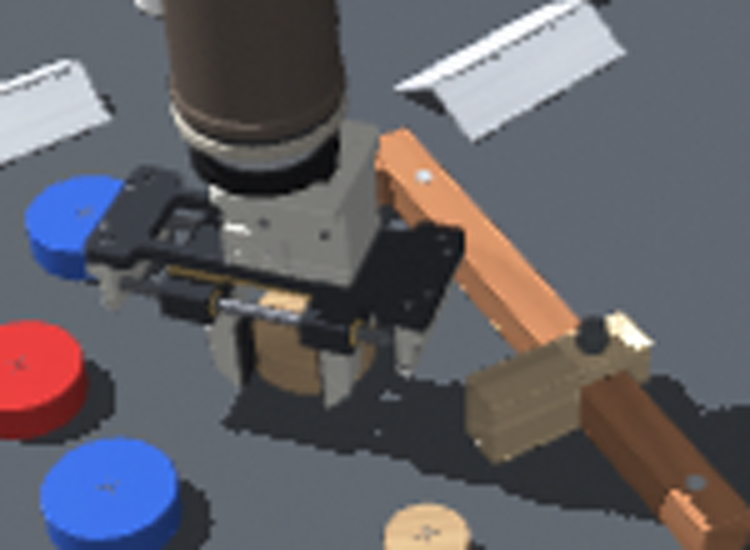

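The disc is cradled and moving with the hand, and the block is untouched. Continuing.

Request:
{"name": "play_rows", "arguments": {"rows": [[[0, 0.015, 0], [0, 0, 0], 0], [[0, 0.03, 0], [0, 0, 0], 0], [[0, 0.045, 0], [0, 0, 0], 0], [[0, 0.06, 0], [0, 0, 0], 0], [[0, 0.075, 0], [0, 0, 0], 0], [[0, 0.09, 0], [0, 0, 0], 0], [[0, 0.105, 0], [0, 0, 0], 0], [[0, 0.12, 0], [0, 0, 0], 0], [[0, 0.135, 0], [0, 0, 0], 0], [[0, 0.14, 0], [0, 0, 0], 0]]}}

```text
clock: 6.8
position: [0.5528, 0.0543, -0.006]
ee_rot: [1.495, 2.762, 0.001]
force: [-0.3, 0.1, -0.4]
width: 0.499
```

```bash
python3 -c "
from h import *
share([.566,.063,-.006])
for n in ('side',):
  p,d=eyes.get_image(n)
  a=p[120:230,170:320,::-1]
  cv2.imwrite('pics/%s7z.png'%n,cv2.resize(a,None,fx=5,fy=5,interpolation=cv2.INTER_CUBIC))
"
```

```text
t 6.8 p [ 0.5528  0.0543 -0.006 ] yaw_y 33.14 z [ 0.001  0.    -1.   ] F [-0.27  0.08 -0.41] w 0.499
share [ 0.0001  0.0316 -0.0001]
```

View pics/side7z.png

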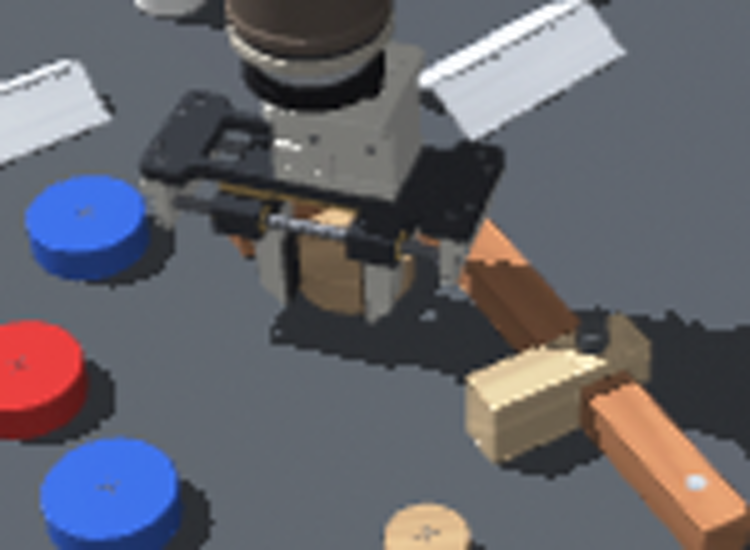

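The hand is advancing well, with about 16 mm left. Now fine steps until there is contact.

Request:
{"name": "play_rows", "arguments": {"rows": [[[0, 0.006, 0], [0, 0, 0], 0], [[0, 0.012, 0], [0, 0, 0], 0], [[0, 0.018, 0], [0, 0, 0], 0], [[0, 0.022, 0], [0, 0, 0], 0], [[0, 0.026, 0], [0, 0, 0], 0], [[0, 0.026, 0], [0, 0, 0], 0]]}}

```text
clock: 7.45
position: [0.5631, 0.0609, -0.006]
ee_rot: [1.496, 2.762, 0.0]
force: [0.3, 0.1, 0.1]
width: 0.495
```

Request:
{"name": "play_rows", "arguments": {"rows": [[[0, 0.003, 0], [0, 0, 0], 0], [[0, 0.006, 0], [0, 0, 0], 0], [[0, 0.006, 0], [0, 0, 0], 0]]}}

```text
clock: 7.75
position: [0.5654, 0.0624, -0.0061]
ee_rot: [1.496, 2.762, 0.0]
force: [0.5, 0.4, -0.0]
width: 0.497
```

Request:
{"name": "play_rows", "arguments": {"rows": [[[0, 0.003, 0], [0, 0, 0], 0], [[0, 0.006, 0], [0, 0, 0], 0], [[0, 0.006, 0], [0, 0, 0], 0]]}}

```text
clock: 8.05
position: [0.5663, 0.0627, -0.0063]
ee_rot: [-1.497, -2.76, 0.004]
force: [-5.5, -4.3, 5.2]
width: 0.496
```

The reaction resolves to about −4.8 N along jig x and −5.1 N along jig y, so both walls are loaded. I'll back off the fingers and look.

Request:
{"name": "play_rows", "arguments": {"rows": [[[0, -0.01, 0], [0, 0, 0], 0], [[0, -0.03, 0], [0, 0, 0], 0], [[0, -0.07, 0], [0, 0, 0], 0], [[0, -0.07, 0], [0, 0, 0], 0], [[0, -0.1, -0.1], [0, 0, 0], 0], [[0, -0.2, -0.2], [0, 0, 0], -1], [[0, -0.28, -0.28], [0, 0, 0], -1], [[-0.1, -0.36, -0.3], [0, 0, 0], -1], [[-0.2, -0.4, -0.3], [0, 0, 0], -1], [[-0.2, -0.44, -0.3], [0, 0, 0], -1]]}}

```text
clock: 9.05
position: [0.4401, -0.1417, 0.1457]
ee_rot: [1.492, 2.759, 0.003]
force: [0.4, 0.3, 0.6]
width: 0.115
```

```bash
python3 -c "
from h import *
s,R=st()
for n in ('top','side','wrist'):
  p,d=eyes.get_image(n); cv2.imwrite('pics/%s8.png'%n,p[:,:,::-1]); np.save('pics/%s8.npy'%n,d)
  a=p[130:230,150:300,::-1] if n=='top' else p[120:230,170:320,::-1]
  if n!='wrist': cv2.imwrite('pics/%s8z.png'%n,cv2.resize(a,None,fx=5,fy=5,interpolation=cv2.INTER_CUBIC))
"
```

```text
t 9.05 p [ 0.4401 -0.1417  0.1457] yaw_y 33.2 z [ 0.005 -0.001 -1.   ] F [0.4  0.29 0.6 ] w 0.115
```

View pics/top8z.png

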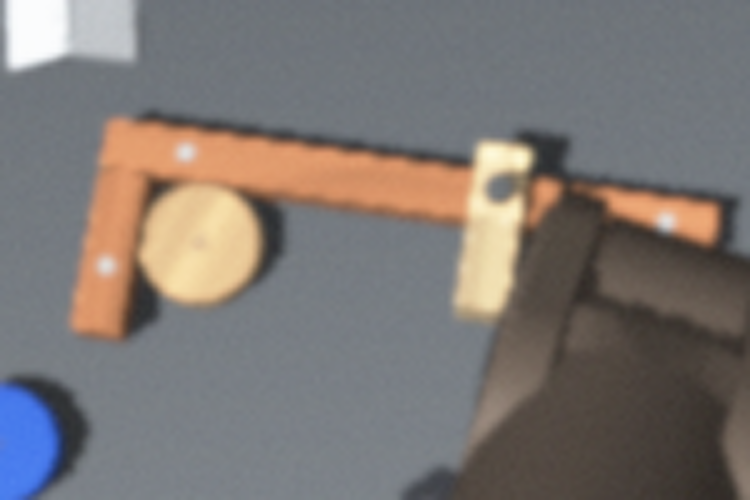

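View pics/side8z.png

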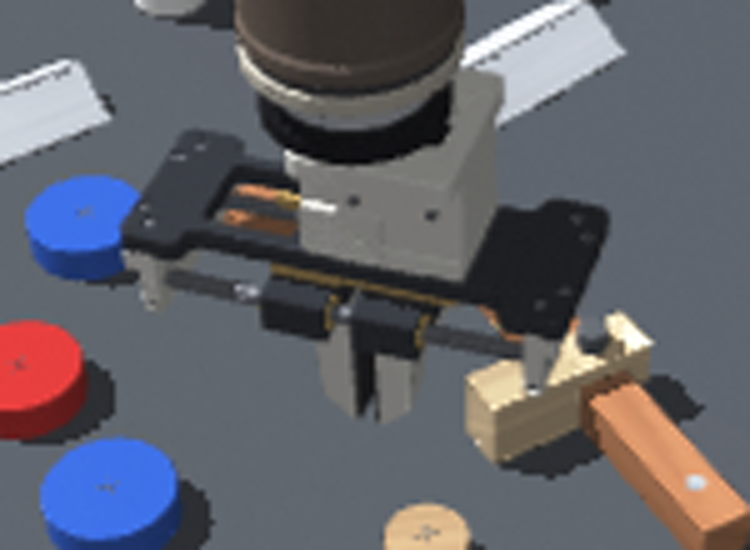

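View pics/wrist8.png

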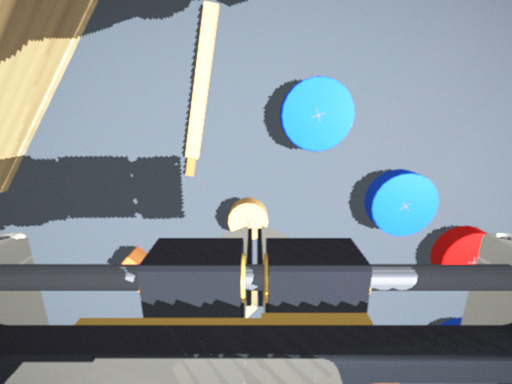

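The top view shows the disc nestled in the corner with its centre at about (190,178). I'll check the numbers and plan the block push.

```bash
cat >> h.py <<'E'
C=np.array([.638,.113]); yaw=np.radians(-9.0)
X=np.array([np.cos(yaw),np.sin(yaw)]); Y=np.array([-np.sin(yaw),np.cos(yaw)])
def tojig(p): q=np.array(p)[:2]-C; return np.array([q@X,q@Y]).round(4)
def fromjig(x,y): return C+x*X+y*Y
E
python3 -c "
from h import *
c=eyes.get_calibration('top')
im=cv2.imread('pics/top8.png'); d=np.load('pics/top8.npy'); P=cloud(c,d)
w=ray(c,(189.8,178.4),.024); print('disc',w,tojig(w))
z=P[...,2]; hsv=cv2.cvtColor(im,cv2.COLOR_BGR2HSV)
J=(P[...,:2]-C)@np.stack([X,Y],1)
dm=(cv2.inRange(hsv,(10,60,110),(30,170,255))>0)&(J[...,0]<-.002)&(J[...,0]>-.1)&(J[...,1]>-.1)&(J[...,1]<-.002)&(z>.02)&(z<.03)
print('disc centroid',J[dm].mean(0),dm.sum(), np.percentile(J[dm],[1,99],axis=0), z[dm].std(), 'tilt',np.linalg.lstsq(np.c_[J[dm],np.ones(dm.sum())],z[dm],rcond=None)[0])
bm=(z>.04)&(z<.05)&(J[...,0]<-.0)&(J[...,0]>-.07)&(J[...,1]>-.26)&(J[...,1]<-.12)
print('block',np.percentile(J[bm],[1,50,99],axis=0))
g=fromjig(-.030,-.275); print('goal',g); share([*g,.1])
"
```

```text
disc [0.59368367 0.08126965 0.024     ] [-0.0388 -0.0383]
disc centroid [-0.03800508 -0.03670166] 413 [[-0.07099224 -0.07003123]
 [-0.00368337 -0.00394913]] 0.002241562428993536 tilt [-0.00661728 -0.01205974  0.02347416]
block [[-0.05839155 -0.22381222]
 [-0.02934427 -0.20908163]
 [-0.00075423 -0.1946919 ]]
goal [ 0.56534987 -0.15392126]
t 9.2 p [ 0.4374 -0.143   0.1447] yaw_y 32.75 z [ 0.002 -0.001 -1.   ] F [0.72 1.49 0.19] w 0.014
share [-0.1567  0.2032  0.0898]
```

```bash
python3 -c "
from h import *
g=fromjig(-.032,-.264); print(g); share([*g,.12])"
```

```text
[ 0.56509527 -0.14274382]
t 9.2 p [ 0.4374 -0.143   0.1447] yaw_y 32.75 z [ 0.002 -0.001 -1.   ] F [0.72 1.49 0.19] w 0.014
share [-0.1377  0.2149  0.0498]
```

Request:
{"name": "play_rows", "arguments": {"rows": [[[-0.138, 0.215, 0.05], [0, 0, -0.8], -1], [[-0.138, 0.215, 0.05], [0, 0, -0.8], -1], [[-0.138, 0.215, 0.05], [0, 0, -0.8], -1], [[-0.138, 0.215, 0.05], [0, 0, -0.8], -1], [[-0.138, 0.215, 0.05], [0, 0, -0.8], -1], [[-0.138, 0.215, 0.05], [0, 0, -0.8], -1], [[-0.138, 0.215, 0.05], [0, 0, -0.8], -1], [[-0.138, 0.215, 0.05], [0, 0, -0.8], -1]]}}

```text
clock: 10.0
position: [0.5663, -0.1379, 0.1189]
ee_rot: [0.241, 3.131, 0.006]
force: [0.1, -0.3, -1.1]
width: 0.007
```

```bash
python3 -c "
from h import *
g=fromjig(-.032,-.264); share([*g,.003])
p,d=eyes.get_image('wrist'); cv2.imwrite('pics/w9.png',p[:,:,::-1])
p,d=eyes.get_image('side'); cv2.imwrite('pics/s9.png',p[:,:,::-1])"
```

```text
t 10.0 p [ 0.5663 -0.1379  0.1189] yaw_y 81.19 z [ 0.001  0.004 -1.   ] F [ 0.13 -0.34 -1.13] w 0.007
share [ 0.001  -0.0109  0.2318]
```

View pics/w9.png

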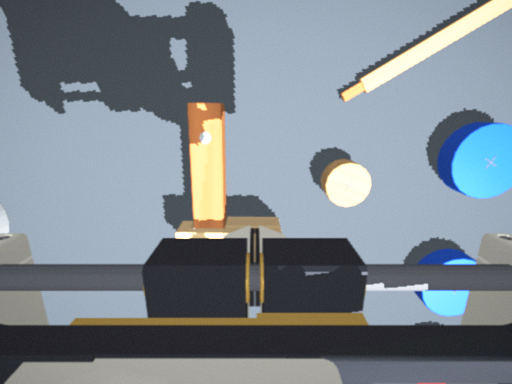

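View pics/s9.png

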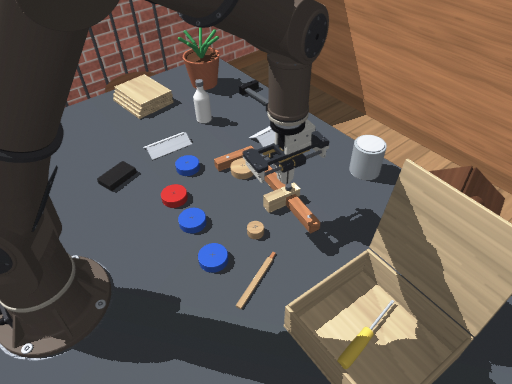

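The wrist view shows the block's back edge at row 218 and the small disc clear at (347,184). Descending behind the block.

Request:
{"name": "play_rows", "arguments": {"rows": [[[0, -0.015, 0.06], [0, 0, 0], -1], [[0, -0.015, 0.13], [0, 0, 0], -1], [[0, -0.015, 0.19], [0, 0, 0], -1], [[0, -0.015, 0.225], [0, 0, 0], -1], [[0, -0.015, 0.232], [0, 0, 0], -1], [[0, -0.015, 0.232], [0, 0, 0], -1]]}}

```text
clock: 10.7
position: [0.5647, -0.1457, 0.0028]
ee_rot: [-0.243, -3.131, 0.001]
force: [-0.0, 0.2, 0.2]
width: 0.003
```

```bash
python3 -c "
from h import *
s,R=st(); print(tojig(s['position'])); p0=np.array(s['position'])
p,d=eyes.get_image('side'); cv2.imwrite('pics/s10z.png',cv2.resize(p[130:260,220:360,::-1],None,fx=5,fy=5,interpolation=cv2.INTER_CUBIC))
p,d=eyes.get_image('wrist'); cv2.imwrite('pics/w10.png',p[:,:,::-1]); c=eyes.get_calibration('wrist'); P=cloud(c,d)
m=((P[...,:2]-p0[:2])**2).sum(-1)<.02**2; m&=(P[...,2]>.005); print('tip z',np.percentile(P[m][:,2],[0,5]))
"
```

```text
t 10.7 p [ 0.5647 -0.1457  0.0028] yaw_y 81.12 z [-0.001 -0.001 -1.   ] F [-0.04  0.16  0.18] w 0.003
[-0.032 -0.267]
tip z [0.01953753 0.02345252]
```

View pics/s10z.png

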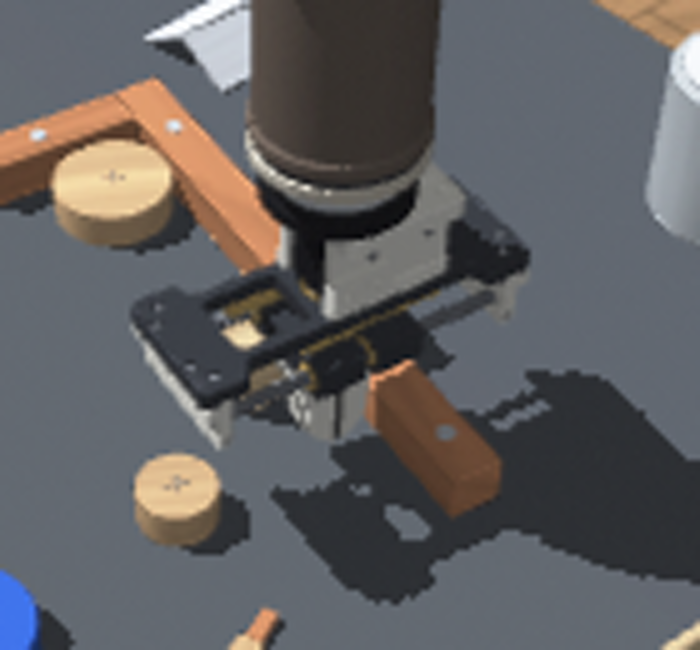

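View pics/w10.png

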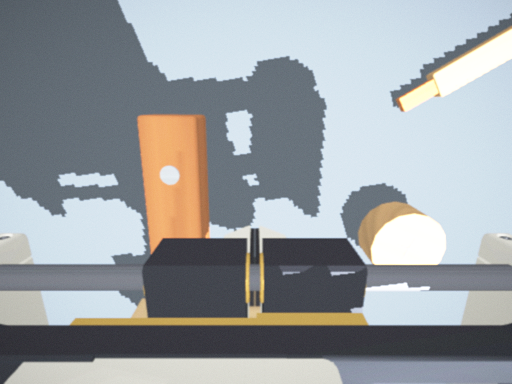

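The fingers are behind the block at z of about 0.02, clear of the fence and the small disc, and the disc still sits in the corner. Pushing the block along the fence.

Request:
{"name": "play_rows", "arguments": {"rows": [[[0, 0.025, 0], [0, 0, 0], -1], [[0, 0.05, 0], [0, 0, 0], -1], [[0, 0.07, 0], [0, 0, 0], -1], [[0, 0.09, 0], [0, 0, 0], -1], [[0, 0.11, 0], [0, 0, 0], -1], [[0, 0.13, 0], [0, 0, 0], -1], [[0, 0.15, 0], [0, 0, 0], -1], [[0, 0.17, 0], [0, 0, 0], -1], [[0, 0.19, 0], [0, 0, 0], -1], [[0, 0.2, 0], [0, 0, 0], -1]]}}

```text
clock: 11.8
position: [0.5803, -0.0461, 0.0029]
ee_rot: [-0.242, -3.132, -0.001]
force: [1.0, -1.4, 0.5]
width: 0.002
```

```bash
python3 -c "
from h import *
s,R=st(); print(tojig(s['position']))
p,d=eyes.get_image('side'); cv2.imwrite('pics/s11z.png',cv2.resize(p[110:240,200:340,::-1],None,fx=5,fy=5,interpolation=cv2.INTER_CUBIC))
"
```

```text
t 11.8 p [ 0.5803 -0.0461  0.0029] yaw_y 81.17 z [ 0.     0.001 -1.   ] F [ 1.01 -1.37  0.55] w 0.002
[-0.0321 -0.1661]
```

View pics/s11z.png

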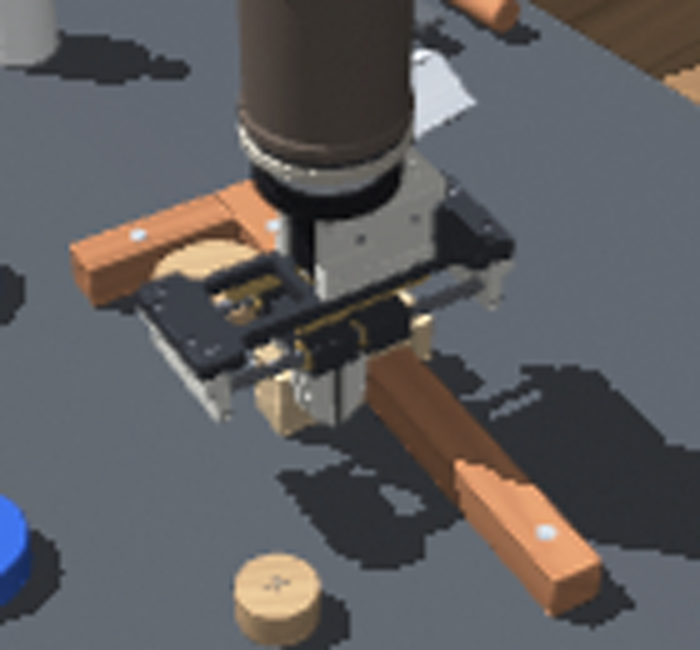

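The block is sliding at about 1.5 N, with roughly 50 mm left.

Request:
{"name": "play_rows", "arguments": {"rows": [[[0, 0.015, 0], [0, 0, 0], -1], [[0, 0.03, 0], [0, 0, 0], -1], [[0, 0.045, 0], [0, 0, 0], -1], [[0, 0.06, 0], [0, 0, 0], -1], [[0, 0.072, 0], [0, 0, 0], -1], [[0, 0.08, 0], [0, 0, 0], -1], [[0, 0.08, 0], [0, 0, 0], -1]]}}

```text
clock: 12.55
position: [0.5864, -0.0069, 0.003]
ee_rot: [0.242, 3.132, 0.001]
force: [0.3, 0.3, -0.0]
width: 0.003
```

Request:
{"name": "play_rows", "arguments": {"rows": [[[0, 0.004, 0], [0, 0, 0], -1], [[0, 0.008, 0], [0, 0, 0], -1], [[0, 0.008, 0], [0, 0, 0], -1]]}}

```text
clock: 12.85
position: [0.587, -0.004, 0.003]
ee_rot: [0.243, 3.132, 0.0]
force: [-0.2, -1.1, 0.2]
width: 0.008
```

Request:
{"name": "play_rows", "arguments": {"rows": [[[0, 0.004, 0], [0, 0, 0], -1], [[0, 0.008, 0], [0, 0, 0], -1], [[0, 0.008, 0], [0, 0, 0], -1]]}}

```text
clock: 13.15
position: [0.5877, 0.0002, 0.0029]
ee_rot: [0.243, 3.132, 0.0]
force: [0.1, -0.5, 0.1]
width: 0.005
```

Request:
{"name": "play_rows", "arguments": {"rows": [[[0, 0.004, 0], [0, 0, 0], -1], [[0, 0.006, 0], [0, 0, 0], -1], [[0, 0.006, 0], [0, 0, 0], -1]]}}

```text
clock: 13.45
position: [0.5882, 0.003, 0.0029]
ee_rot: [0.243, 3.132, 0.0]
force: [0.8, -1.0, -0.4]
width: 0.003
```

Request:
{"name": "play_rows", "arguments": {"rows": [[[0, 0.003, 0], [0, 0, 0], -1], [[0, 0.004, 0], [0, 0, 0], -1], [[0, 0.004, 0], [0, 0, 0], -1]]}}

```text
clock: 13.75
position: [0.5884, 0.0049, 0.0029]
ee_rot: [0.243, 3.132, 0.0]
force: [0.3, -1.0, -0.1]
width: 0.003
```

```bash
python3 -c "
from h import *
s,R=st(); print(tojig(s['position']))
p,d=eyes.get_image('side'); cv2.imwrite('pics/s12z.png',cv2.resize(p[110:240,200:340,::-1],None,fx=5,fy=5,interpolation=cv2.INTER_CUBIC))
"
```

```text
t 13.75 p [0.5884 0.0049 0.0029] yaw_y 81.12 z [ 0.  0. -1.] F [ 0.32 -1.04 -0.12] w 0.003
[-0.032  -0.1145]
```

View pics/s12z.png

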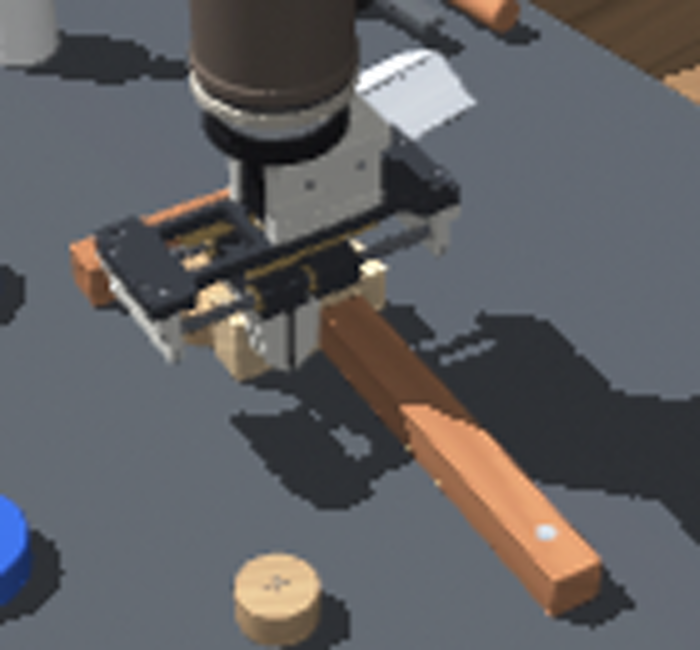

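No contact with the disc yet. Continuing in 1–2 mm steps until the force rises.

Request:
{"name": "play_rows", "arguments": {"rows": [[[0, 0.002, 0], [0, 0, 0], -1], [[0, 0.004, 0], [0, 0, 0], -1], [[0, 0.004, 0], [0, 0, 0], -1]]}}

```text
clock: 14.1
position: [0.5886, 0.0059, 0.0029]
ee_rot: [-0.244, -3.132, 0.002]
force: [-0.0, -3.8, 1.6]
width: 0.002
```

Request:
{"name": "play_rows", "arguments": {"rows": [[[0, 0.002, 0], [0, 0, 0], -1], [[0, 0.003, 0], [0, 0, 0], -1], [[0, 0.003, 0], [0, 0, 0], -1]]}}

```text
clock: 14.4
position: [0.5886, 0.0059, 0.0029]
ee_rot: [-0.246, -3.131, 0.004]
force: [-1.2, -7.8, 3.8]
width: 0.005
```

Request:
{"name": "play_rows", "arguments": {"rows": [[[0, 0.002, 0], [0, 0, 0], -1], [[0, 0.003, 0], [0, 0, 0], -1], [[0, 0.003, 0], [0, 0, 0], -1]]}}

```text
clock: 14.7
position: [0.5886, 0.0059, 0.0029]
ee_rot: [-0.248, -3.131, 0.007]
force: [-2.7, -12.4, 6.7]
width: 0.006
```

Firm contact: the force climbed to 12 N with no further travel. I'll back off straight, then rise well clear.

Request:
{"name": "play_rows", "arguments": {"rows": [[[0, -0.008, 0], [0, 0, 0], -1], [[0, -0.03, 0], [0, 0, 0], -1], [[0, -0.08, 0], [0, 0, 0], -1], [[0, -0.1, 0], [0, 0, 0], -1], [[0, -0.1, -0.1], [0, 0, 0], -1], [[0, -0.1, -0.2], [0, 0, 0], -1], [[0, -0.15, -0.3], [0, 0, 0], -1], [[0.1, -0.25, -0.35], [0, 0, 0], -1], [[0.2, -0.35, -0.35], [0, 0, 0], -1], [[0.28, -0.4, -0.35], [0, 0, 0], -1]]}}

```text
clock: 15.7
position: [0.4701, -0.1384, 0.1752]
ee_rot: [0.245, 3.132, -0.001]
force: [-1.0, 0.1, -0.1]
width: -0.004
```

```bash
python3 -c "
from h import *
st()
for n in ('top','side'):
  p,d=eyes.get_image(n); cv2.imwrite('pics/%s13.png'%n,p[:,:,::-1]); np.save('pics/%s13.npy'%n,d)
  a=p[130:230,150:300,::-1] if n=='top' else p[110:220,180:330,::-1]
  cv2.imwrite('pics/%s13z.png'%n,cv2.resize(a,None,fx=5,fy=5,interpolation=cv2.INTER_CUBIC))
"
```

```text
t 15.7 p [ 0.4701 -0.1384  0.1752] yaw_y 81.07 z [ 0.    -0.001 -1.   ] F [-1.01  0.12 -0.14] w -0.004
```

View pics/top13.png

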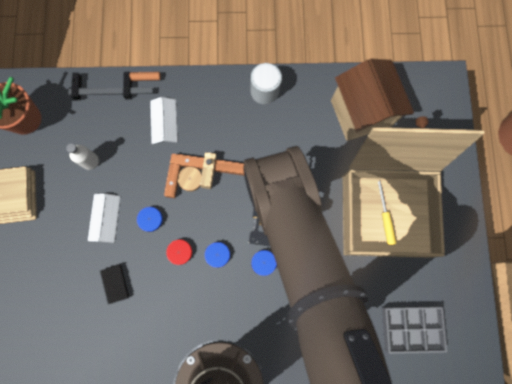

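View pics/top13z.png

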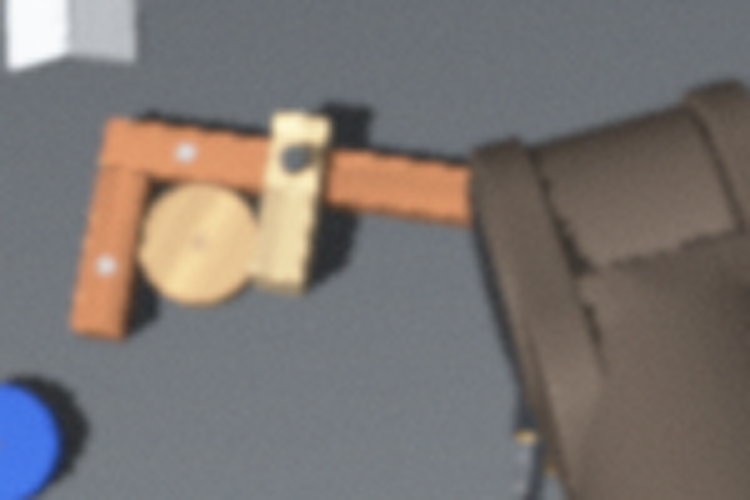

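View pics/side13z.png

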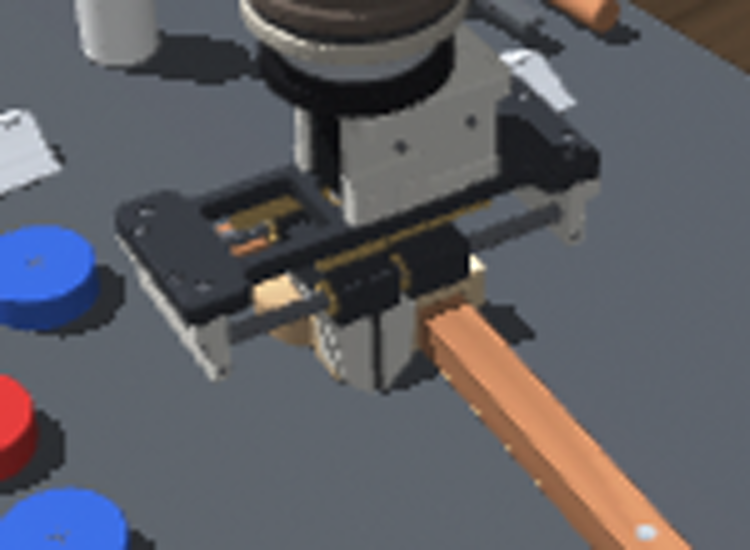

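The disc has not moved (centre at (190,178)) and the block touches it. I'll take the hand aside for an unobstructed final check of the bystanders.

Request:
{"name": "play_rows", "arguments": {"rows": [[[0.1, 0, -0.2], [0, 0, 0], -1], [[0.18, 0.1, -0.25], [0, 0, 0], -1], [[0.18, 0.2, -0.25], [0, 0, 0], -1], [[0.18, 0.3, -0.25], [0, 0, 0], -1], [[0.18, 0.4, -0.25], [0, 0, 0], -1], [[0.18, 0.5, -0.25], [0, 0, 0], -1], [[0.18, 0.6, -0.25], [0, 0, 0], -1], [[0.18, 0.6, -0.25], [0, 0, 0], -1], [[0.18, 0.6, -0.25], [0, 0, 0], -1], [[0.18, 0.6, -0.25], [0, 0, 0], -1]]}}

```text
clock: 16.8
position: [0.4281, 0.1754, 0.2995]
ee_rot: [-0.235, -3.131, -0.003]
force: [0.4, -0.7, 0.2]
width: 0.007
```

```bash
python3 -c "
from h import *
st()
for n in ('top','side'):
  p,d=eyes.get_image(n); cv2.imwrite('pics/%s14.png'%n,p[:,:,::-1]); c=eyes.get_calibration(n); P=cloud(c,d)
  z=P[...,2]; J=(P[...,:2]-C)@np.stack([X,Y],1)
  bm=(z>.04)&(z<.05)&(J[...,0]<-.0)&(J[...,0]>-.07)&(J[...,1]>-.16)&(J[...,1]<-.03)
  print('block',np.percentile(J[bm],[1,50,99],axis=0).round(4).tolist())
  dm=(z>.019)&(z<.028)&(J[...,0]<-.002)&(J[...,0]>-.08)&(J[...,1]>-.073)&(J[...,1]<-.002)
  print('disc z fit',np.linalg.lstsq(np.c_[J[dm],np.ones(dm.sum())],z[dm],rcond=None)[0].round(3))
  a=p[130:230,150:300,::-1] if n=='top' else p[110:220,180:330,::-1]
  cv2.imwrite('pics/%s14z.png'%n,cv2.resize(a,None,fx=5,fy=5,interpolation=cv2.INTER_CUBIC))
"
```

```text
t 16.8 p [0.4281 0.1754 0.2995] yaw_y 81.4 z [-0.001  0.002 -1.   ] F [ 0.44 -0.7   0.24] w 0.007
block [[-0.0575, -0.1024], [-0.0285, -0.0874], [-0.0006, -0.0727]]
disc z fit [-0.002  0.007  0.024]
block [[-0.0558, -0.1044], [-0.0287, -0.0906], [-0.001, -0.0723]]
disc z fit [0.015 0.01  0.026]
```

View pics/top14.png

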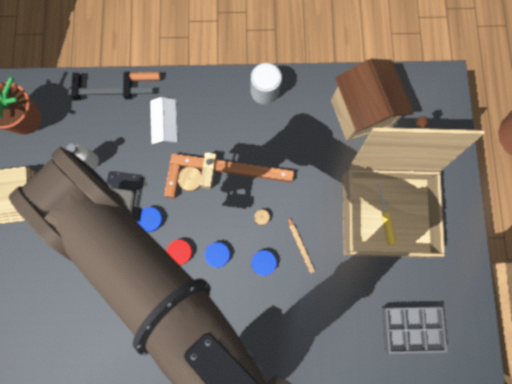

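View pics/side14z.png

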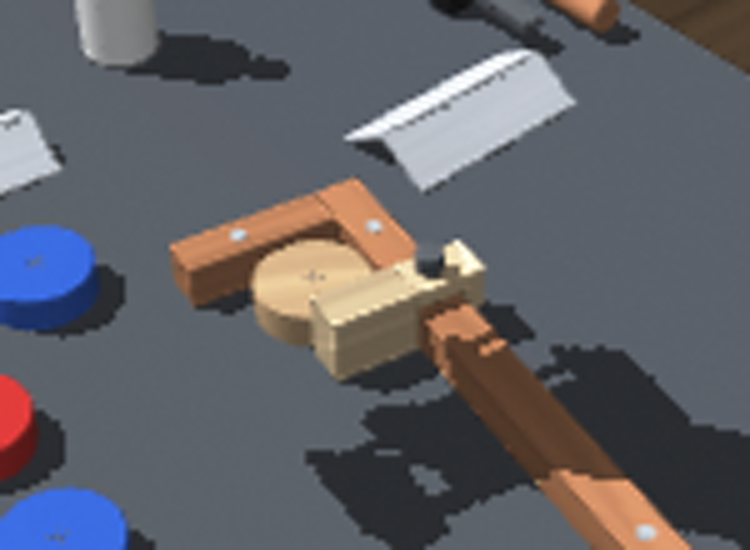

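The disc is flat and cornered, the block face is at jig y of about −0.0725 (0.072 expected), and the small disc is unmoved at (262,216). The bottle and ridge caps are in place too.

```bash
python3 -c "
from cell import arm
print(arm.sign_off())"
```

```text
the job is handed in; nothing more can be done
None
```

The larger maple disc is in the corner, touching both the fence and the end stop. The stop block was pushed along the fence until it touched the disc, and the job was handed in at about 17 s.

**What I did:** I cradled the disc between the half-open fingertips and pushed it diagonally into the corner. It stopped with a reaction of about 5 N from each of the two walls. The block was still about 120 mm from the disc then. I backed off, confirmed the seating, and pushed the block's back with closed fingers until the force rose to about 12 N with no further travel.

**Last checks:**
- **Block face:** at jig y ≈ −0.0725, where −0.072 is expected.
- **Disc:** flat, and unmoved by the block contact.
- **Bystanders:** those in view sat where they started, judged by eye: small disc, ridge caps, pencil, glue bottle and screwdriver. The sanding pad was hidden by the arm in the last picture, but sat in place one picture earlier.
- **Hand:** about 0.3 m up and clear, at most about 1 N on the wrist.

**What disagreed:**
- **Fingertip position:** the cameras put the tips about 17 mm behind the TCP, not 8 mm ahead as stated. My first push passed over the disc without touching it; I lowered the tool by about 25 mm to correct this.
- **Disc centre:** it measured about (−38, −37) mm in the jig frame instead of (−36, −36). That is within my corner-estimate error of about 2 mm.

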